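# Bring the label roll round to the landing

### The arm

A 7-joint arm with a two-finger parallel gripper is mounted at the origin on a cart in front of the work surface, level with it; the furniture and walls round the work are solid. World frame = base frame: x ahead of the robot, y to its left, z up, the work surface at z = 0. Lengths are in m, angles in rad, forces in N, time in s.
With the tool pointing down it reaches from about 0.4 to 0.875 m from the base axis. Payload 4.4 kg.
Tool frame: the origin (TCP) lies at the very end of the fingers, on their centre line; the grasp point (between the pads) lies 19 mm behind it; z points along the fingers, y is the line along which they close (so a half turn about z gives the same grasp; the last joint's range is limited). The gripper opens to 85 mm and grips with 20 to 120 N. Pads are 22 mm wide; open, the fingers measure 114 mm over their backs; the gripper's body (76 mm by 85 mm) begins 54 mm behind the grasp point. The pads swing forward as they close: fully open they stand 13 mm farther back than shut.
Start: joints at [-1.409, 0.628, 0.038, 1.517, -0.027, 0.996, -0.02], TCP at [0.147, 0.633, 0.231] pointing down, gripper open.
Joint ranges: [-3.06, 3.06], [-0.37, 2.12], [-1.25, 1.32], [0.18, 2.47], [-1.1, 4.24], [0.23, 1.98], [-2.94, 2.94]. Speed limits (rad/s): [2.57, 2.57, 3.14, 3.14, 3.14, 3.14, 3.14].

### API

Orientations are given as a unit quaternion [x, y, z, w].
In Python, from bench import ctrl, cams gives the robot as it stands. The module is installed in compiled form; this text tells all that it offers.
- The arm moves only by the tool step_arm, never from a script. Its argument "steps" is a list of rows, each an object with "linear": the shift along the tool's x, y, z scaled (see below), a list of three; "roll": the turn about the tool's z scaled (see below). A call has 1 to 20 rows; each row is the pose to reach, as a shift and turn from the pose commanded when the call began, along the tool's axes at that moment; what a row does not reach only later rows make up. The controller multiplies each number of a shift by 0.1 m and each number of a turn by pi/4 rad. A row lasts 1/8 s, in which the tool goes at most 62.5 mm and 10.7 degrees, less where a joint would pass 70% of its speed; a pose out of reach is approached as far as the arm can. A call with a number of a shift or a turn outside -1 to 1 is refused whole. A call with a gripper value outside its range is refused whole. "gripper" is the opening, from -1 (shut) to 1 (fully open), set as the call begins (left out, the last holds). The fingers move at their own pace and stop on an object; "grip_force" is the grip in N (left out, the last holds). Time passes only in rows, so rows that repeat a pose let the fingers close. It gives the time, the measured TCP pose, the force, the opening and the grip force at its end, in the units of the state.
- ctrl.get_obs(): the state, without advancing time (a new reading comes with each control period).
- cams.get_image(name): name is "scene" or "top"; returns the picture (480x640x3 uint8, blue, green, red); there is no depth.
- cams.camera_params(name): a dict with "intrinsics" (3x3 intrinsics, pixels), "pose" (4x4, takes a point from camera to world coordinates). Camera axes: x right, y down, z forward; pixel columns grow to the right and rows downward; lengths in m; the calibration is good to about 2 mm. A picture is of the moment at which its call begins. camera_params takes no time and is no camera call.
- ctrl.hand_in(): hands the job in; it is judged then, once.
Trained networks look in the newest picture that a camera, given by its name, has taken for a name from the list of things; names that differ only in an ending like _2 or _b are one class to them, and where a whole thing is asked for, a point or a joint stands for the part that bears it (a point fixed in the world has none). Each returns a list of dicts, best first, with "conf" (0 to 1); they miss things now and then, are a little off and sometimes report something else, mostly with a low value. They report only what shows in the picture. A call takes as long as a camera call. They do not tell look-alikes from the thing itself.
- cams.spot_in(target, camera): "box" ([centre column, centre row, width, height] in pixels, round what is visible of it).
- cams.silhouettes(target, camera): "pixels" (480x640 bool, what is visible of it) and "box" ([centre column, centre row, width, height] in pixels, round what is visible of it).
The state is a dict: "time": time; "joints": joint angles; "joint_velocities": joint speeds; "joint_efforts": joint torques, N m; "tool_pos": TCP position; "ee_rot": TCP orientation; "ft_force": force on the tool from outside, world axes, zero at the start; "wrist_torque": the same for the moment, N m; "gripper_width": finger opening in m; "finger_force": force on a finger pad.
Only numpy, scipy, OpenCV 4.12 (cv2) and the standard library are available. Lean on these libraries where they do the work, as an engineer would, in place of code of your own. Each camera call takes 0.05 s, during which the arm holds its last target. There are 200 camera calls.

### The job

The label printer needs a new roll: turn the supplies carousel on the bench by pushing gently with a fingertip against its spokes, until the roll of labels stands squarely in front of the landing, so that it could be slid straight out between the landing's two side rails. Do not grip the spokes, do not touch or lift any of the goods riding on the wheel, and leave the other things on the bench alone. Then let go and move clear, with the wheel at rest.

Things in the scene. Friction and masses are not known exactly. Their poses are not given: they have to be found in the camera images.
- stand: the carousel's fixed metal stand: a round foot 240 mm across, with the landing on its -x side (see landing). Origin: on the wheel's vertical axis at bench height, z up. The landing's centreline is the line y = 0. The landing points to the robot's left, give or take 40 degrees. A tall label printer stands behind the carousel: keep the gripper to x below 0.6 m where y is above 0.13 m.
- landing (a point): middle of the landing, 179 mm from the wheel's axis: a grey shelf 70 mm long (radially), 20 mm above the bench, between two aluminium side rails 115 mm apart inside, 8 mm thick, tops 36 mm above the bench. Axes as the stand's (the wheel lies to +x).
- wheel: the carousel wheel, turning about the vertical axis through its origin (at bench height, z up). Plywood floor 270 mm across, top 26 mm above the bench; hub 36 mm across, 88 mm high; three spokes 120 degrees apart make three pockets. No stops or springs: 1 to 2 N near a spoke's end turns it slowly; friction stops it. At the start one spoke points at the landing, within 18 degrees.
- spoke_0 (a point): end of one spoke's top bar, 152 mm from the axis, 70 mm above the bench; this spoke points along the wheel's +x, the other two, alike, 120 degrees to either side. A spoke is a 6 mm thick aluminium wall from the floor to 67 mm high, out to 133 mm from the axis; along its top a round steel bar, 12 mm thick (bar axis 70 mm high), ends in a black ball of 18 mm diameter.
- label_roll: the roll of white labels, 85 mm in diameter, 69 mm high, with a cardboard core, standing on end in one of the three pockets (which one varies). Origin: centre of its underside. Loose, rides on the wheel by its weight.
- tape_roll: the roll of packing tape, brown, 95 mm in diameter, 51 mm high (lower and wider than the label roll), lying flat in another pocket. Origin: centre of its underside. Loose.
- carton: the small grey-white carton, 67 x 94 x 43 mm, in the remaining pocket. Origin: centre of its underside. Loose.
- the_hand_scanner: the black pistol-shaped hand scanner, 158 x 104 x 60 mm, lying on the bench to the right of the carousel; a bystander. Loose.
- battery_1: a small battery, 50 mm long, 15 mm across, lying on the bench in front of the robot; a bystander. Loose.
Mind the look-alikes: they are no part of the job. What is shaped like the tape_roll but green is not meant.

How it is judged:
At the end, for the whole second after the job is handed in: The label roll stands upright on the wheel on the landing's side, its centre within 15 mm of the landing's centreline; the wheel is at rest, and label roll, tape roll and carton all still stand upright and at rest on the wheel's floor (y of label_roll in the frame of stand between -0.015 and 0.015 m and x of label_roll in the frame of stand below -0.045 m and angular speed of wheel below 0.03 rad/s and horizontal distance between each of label_roll, tape_roll, carton and wheel below 0.105 m and height (world z) of label_roll between 0.022 and 0.032 m and angle between each of label_roll, tape_roll, carton's own z axis and vertical below 0.1 rad and linear speed of each of label_roll, tape_roll, carton below 0.02 m/s and height (world z) of tape_roll between 0.022 and 0.032 m and height (world z) of carton between 0.022 and 0.032 m); the robot touches nothing.
It fails at once if the robot touches the label roll, the tape roll or the carton with more than 1.5 N (contact force between any of the fingers, the arm and label_roll above 1.5 N or contact force between any of the fingers, the arm and tape_roll above 1.5 N or contact force between any of the fingers, the arm and carton above 1.5 N).
It fails at once if one of the goods is lifted off the wheel or tips over (height (world z) of any of label_roll, tape_roll, carton above 0.045 m or angle between any of label_roll, tape_roll, carton's own z axis and vertical above 0.35 rad).
It fails at once if a spoke is gripped or shoved hard (more than 28 N between fingers and wheel) (contact force between the fingers and wheel above 28 N).
It fails at once if the hand scanner or the battery is moved by more than 20 mm (distance of any of the_hand_scanner, battery_1 from where it was at the start of the episode above 0.02 m).
It also fails if it takes over 61 s, if anything falls off the work surface, if the arm or the gripper's body presses on something with over 40 N, if the wrist force passes 120 N, or if a joint passes its speed limit or range.

## Working session

There is one attempt and no reset: what is moved stays moved. The work goes in short steps, Python scripts to look and compute and a tool call to move; the robot and the scene stay as the last step left them, time stands still between calls to the robot, and variables do not carry over. Pictures are saved under pics/ and viewed, at most 10 in all, crops included, and the job is handed in when it is done.

Besides the shell and the picture viewer there is one more tool, called in YAML: its name, and indented under it one key for each argument. step_arm: Moves the arm, as the interface text tells. Shifts and turns lie within -1 to 1; 1 stands for 0.1 m of shift or pi/4 rad of turn. Its arguments: {"type":"object","properties":{"steps":{"type":"array"},"gripper":{"type":"number"},"grip_force":{"type":"number"}},"required":["steps"]}

```bash
mkdir -p pics
python3 - <<'E'
from bench import ctrl,cams
import cv2,numpy as np
for n in("scene","top"):
    cv2.imwrite(f"pics/{n}0.png",cams.get_image(n))
    p=cams.camera_params(n);print(n,np.round(p["intrinsics"],1).tolist(),np.round(p["pose"],3).tolist())
    for t in("label_roll","tape_roll","carton","wheel","stand","the_hand_scanner","battery_1"):
        print(t,[(np.round(d["box"]).tolist(),round(d["conf"],2)) for d in cams.spot_in(t,n)])
o=ctrl.get_obs();print(o["time"],o["tool_pos"],o["ee_rot"],o["ft_force"])
E
```

```text
scene [[576.4, 0.0, 318.7], [0.0, 576.4, 245.9], [0.0, 0.0, 1.0]] [[-0.855, -0.264, 0.447, -0.213], [-0.519, 0.427, -0.741, 1.24], [0.004, -0.865, -0.501, 0.759], [0.0, 0.0, 0.0, 1.0]]
label_roll [([311.0, 254.0, 119.0, 69.0], 0.38)]
tape_roll [([297.0, 345.0, 50.0, 50.0], 0.72)]
carton [([278.0, 252.0, 41.0, 32.0], 0.89)]
wheel [([313.0, 254.0, 116.0, 68.0], 0.88)]
stand [([270.0, 295.0, 66.0, 38.0], 0.71)]
the_hand_scanner []
battery_1 [([364.0, 317.0, 22.0, 11.0], 0.71)]
top [[517.4, 0.0, 325.1], [0.0, 517.4, 236.4], [0.0, 0.0, 1.0]] [[-0.024, -0.997, 0.075, 0.32], [-0.999, 0.026, 0.022, 0.195], [-0.024, -0.075, -0.997, 1.351], [0.0, 0.0, 0.0, 1.0]]
label_roll [([330.0, 258.0, 33.0, 40.0], 0.89)]
tape_roll [([213.0, 298.0, 36.0, 39.0], 0.91), ([362.0, 217.0, 40.0, 41.0], 0.67), ([330.0, 224.0, 113.0, 118.0], 0.64)]
carton [([312.0, 208.0, 38.0, 47.0], 0.9)]
wheel [([331.0, 222.0, 107.0, 117.0], 0.96)]
stand [([272.0, 232.0, 41.0, 49.0], 0.91)]
the_hand_scanner []
battery_1 [([288.0, 315.0, 20.0, 11.0], 0.6)]
0.8 [0.14680143 0.6332086  0.23134297] [ 1.13704042e-01  9.93514665e-01  2.07256118e-05 -1.23262324e-05] [-0.42685291 -1.11539351 -0.5019729 ]
```

View pics/scene0.png

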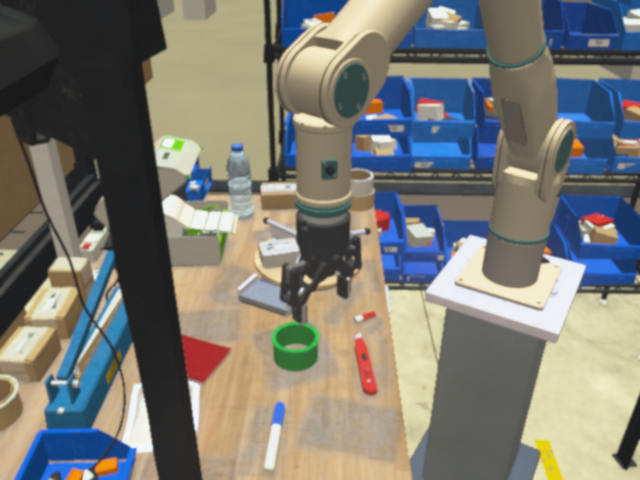

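View pics/top0.png

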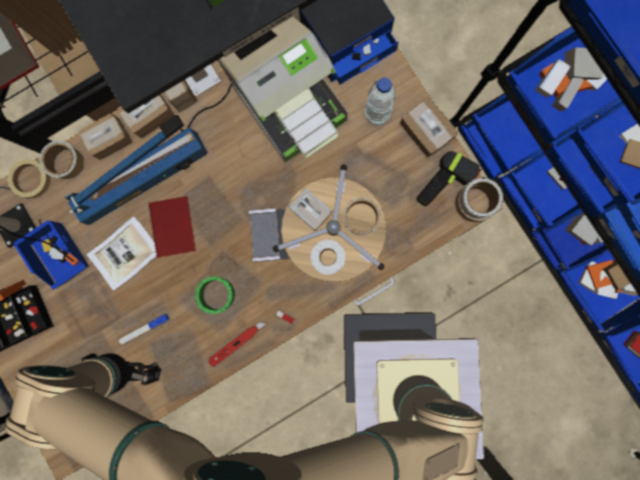

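The top view shows the hub at about (333,228), the landing at (267,235), and balls at (343,168), (276,248) and (380,267). The label roll is at (327,258), the carton at (309,207) and the brown tape at (362,215). The green ring at (213,297) is the tape look-alike, and the white/grey ring at (480,200) is off the wheel. The only white roll on the wheel is the one at (327,258). I'll confirm that in a crop and get metric positions.

```bash
cat > h.py <<'E'
from bench import ctrl,cams
import cv2,numpy as np
def ray(n,u,v,z):
    p=cams.camera_params(n);T=np.array(p["pose"]);d=T[:3,:3]@np.linalg.solve(np.array(p["intrinsics"]),[u,v,1])
    return T[:3,3]+d*(z-T[2,3])/d[2]
def pix(n,P):
    p=cams.camera_params(n);T=np.array(p["pose"]);c=T[:3,:3].T@(np.array(P)-T[:3,3]);q=np.array(p["intrinsics"])@c
    return q[:2]/q[2]
def sil(t,n):
    return [(d["conf"],d["pixels"]) for d in cams.silhouettes(t,n)]
E
python3 - <<'E'
from h import *
im=cams.get_image("top")
c=im[150:290,240:400];cv2.imwrite("pics/crop0.png",cv2.resize(c,None,fx=4.3,fy=4.3,interpolation=cv2.INTER_CUBIC))
for t in("label_roll","tape_roll","carton","wheel","landing","spoke_0","stand"):
    for cf,m in sil(t,"top"):
        ys,xs=np.nonzero(m);r=cv2.minAreaRect(np.c_[xs,ys].astype(np.float32));print(t,round(cf,2),m.sum(),[round(a,1) for a in (xs.mean(),ys.mean(),*r[0],*r[1],r[2])])
for nm,u,v,z in(("hub",333,228,.088),("b1",343,168,.07),("b2",276,248,.07),("b3",380,267,.07),("label",327,258,.095),("land",267,235,.02),("batt",286,317,.007)):
    print(nm,ray("top",u,v,z).round(3))
E
```

```text
label_roll 0.97 777 [np.float64(327.7), np.float64(256.9), 327.5, 257.0, 34.0, 33.0, 90.0]
tape_roll 0.76 572 [np.float64(213.5), np.float64(294.9), 215.3, 294.8, 36.8, 37.5, 45.0]
tape_roll 0.61 486 [np.float64(362.6), np.float64(214.6), 361.5, 215.5, 37.0, 37.0, 90.0]
carton 0.74 1005 [np.float64(310.4), np.float64(209.3), 310.3, 209.4, 38.7, 26.9, 41.4]
wheel 0.94 6015 [np.float64(335.7), np.float64(230.6), 335.5, 235.4, 111.2, 108.5, 47.0]
wheel 0.25 87 [np.float64(286.4), np.float64(317.1), 286.0, 316.5, 18.3, 5.3, 33.7]
landing 0.66 1575 [np.float64(267.2), np.float64(234.5), 269.1, 234.1, 52.1, 35.7, 84.8]
spoke_0 0.76 6497 [np.float64(335.9), np.float64(230.2), 335.1, 235.5, 114.4, 110.7, 47.0]
stand 0.95 1613 [np.float64(267.1), np.float64(234.0), 268.9, 234.1, 52.5, 35.3, 86.2]
hub [0.435 0.204 0.088]
b1 [0.587 0.175 0.07 ]
b2 [0.391 0.347 0.07 ]
b3 [0.337 0.09  0.07 ]
label [0.362 0.22  0.095]
land [0.428 0.375 0.02 ]
batt [0.215 0.331 0.007]
```

View pics/crop0.png

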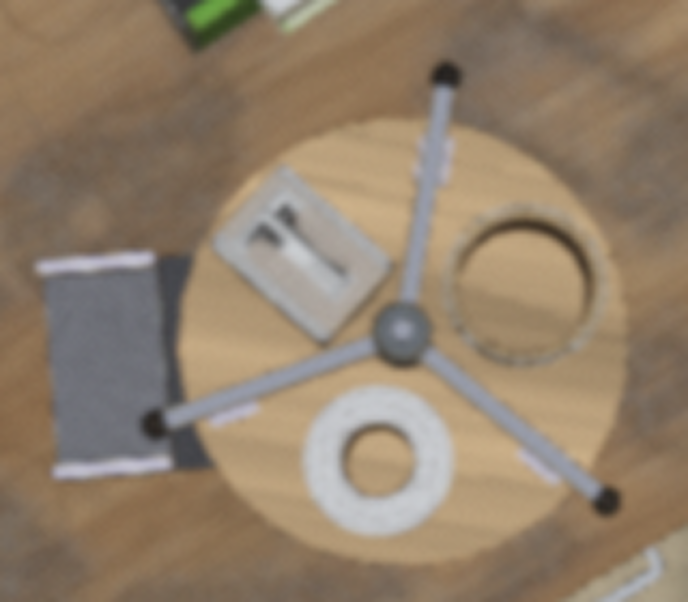

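The crop shows a white roll with a cardboard core at crop (379,460), which is the label roll, in the pocket between the landing-side ball (155,424) and the near-right ball (605,501). Brown tape is at (525,285) and the carton at (303,255). The rails run (40,267)-(152,259) and (55,470)-(170,463).

Run:
```python
from h import *
R=lambda u,v,z:ray("top",240+u/4.3,150+v/4.3,z)[:2]
B=np.array([R(446,75,.07),R(155,424,.07),R(605,501,.07)]);C=B.mean(0);print("C",C,"hub",R(403,333,.088))
for b in B: d=b-C;print(b,np.hypot(*d),np.degrees(np.arctan2(d[1],d[0])))
l=R(379,460,.095);d=l-C;print("label",l,np.hypot(*d),np.degrees(np.arctan2(*d[::-1])))
a=[R(40,267,.036),R(152,259,.036),R(55,470,.036),R(170,463,.036)]
for p,q in((a[0],a[1]),(a[2],a[3])): e=p-q;print("rail",p,q,np.hypot(*e),np.degrees(np.arctan2(*e[::-1])))
m=np.mean(a,0);d=m-C;print("landmid",m,np.hypot(*d),np.degrees(np.arctan2(*d[::-1])))
```

```text
C [0.43883092 0.20268918] hub [0.43666079 0.20181513]
[0.58864682 0.1730314 ] 0.15272324501037082 -11.197580780475775
[0.38929941 0.3465073 ] 0.15210858513530767 109.0039032276618
[0.33854652 0.08852883] 0.15195244202939664 -131.2977579162026
label [0.36439066 0.21714464] 0.07583080964110696 169.01057525989765
rail [0.48673588 0.41776153] [0.48972913 0.35064288] 0.06718536143629955 92.55349724213325
rail [0.36534677 0.41041511] [0.3677975  0.34200265] 0.06845634170128995 92.05162750741316
landmid [0.42740232 0.38020554] 0.17788387230090447 93.68364923123025
```

Checks hold: the balls lie at 152 mm, the landing at 178 mm and the rails are about 68 mm long. The wheel needs about -75.7° (clockwise). I'll push the landing-side spoke from its label-pocket side, outside the roll. First I close the gripper and travel.

step_arm:
  steps:
    - {"linear": [-0.2,-0.18,0],"roll": 0}
    - {"linear": [-0.45,-0.42,0],"roll": 0}
    - {"linear": [-0.7,-0.645,0],"roll": 0}
  gripper: -1
  grip_force: 20

```text
time: 1.58
tool_pos: [0.2009, 0.5537, 0.2313]
ee_rot: [0.113, 0.994, 0.0, 0.0]
ft_force: [-0.1, -0.5, -0.7]
gripper_width: 0.032
finger_force: 0.0
```

step_arm:
  steps:
    - {"linear": [-0.25,-0.22,0],"roll": 0}
    - {"linear": [-0.5,-0.44,0],"roll": 0}
    - {"linear": [-0.7,-0.645,0],"roll": 0}

```text
time: 1.95
tool_pos: [0.255, 0.4749, 0.2315]
ee_rot: [0.114, 0.993, 0.0, 0.0]
ft_force: [-0.3, 0.9, 0.5]
gripper_width: -0.0001
finger_force: 0.0
```

step_arm:
  steps:
    - {"linear": [-0.25,-0.22,0],"roll": 0}
    - {"linear": [-0.5,-0.44,0],"roll": 0}
    - {"linear": [-0.7,-0.645,0],"roll": 0}

```text
time: 2.33
tool_pos: [0.3086, 0.3963, 0.2315]
ee_rot: [0.114, 0.993, 0.0, 0.0]
ft_force: [-0.6, -0.0, 0.0]
gripper_width: -0.0
finger_force: 0.0
```

step_arm:
  steps:
    - {"linear": [-0.25,-0.22,0],"roll": 0}
    - {"linear": [-0.5,-0.44,0],"roll": 0}
    - {"linear": [-0.7,-0.645,0],"roll": 0}
    - {"linear": [-0.7,-0.645,0],"roll": 0}
    - {"linear": [-0.7,-0.645,0],"roll": 0}

```text
time: 2.95
tool_pos: [0.3609, 0.3196, 0.2315]
ee_rot: [0.113, 0.994, 0.0, -0.0]
ft_force: [0.4, -0.2, -0.4]
gripper_width: 0.0001
finger_force: 0.0
```

Run:
```python
from h import *
im=cams.get_image("scene")
for P in((.5886,.173,.07),(.3893,.3465,.07),(.3385,.0885,.07),(.4388,.2027,.088),(.3644,.2171,.095),(.3609,.3196,.2315)):
    u,v=pix("scene",P);print(P,u,v);cv2.circle(im,(int(round(u)),int(round(v))),2,(0,0,255),-1)
cv2.imwrite("pics/s1.png",cv2.resize(im[180:330,220:400],None,fx=4,fy=4,interpolation=cv2.INTER_CUBIC))
```

```text
(0.5886, 0.173, 0.07) 266.92849396730605 218.89405436273492
(0.3893, 0.3465, 0.07) 294.36281236604344 271.4280865044437
(0.3385, 0.0885, 0.07) 367.95065046787056 229.89038699039392
(0.4388, 0.2027, 0.088) 309.8304654303217 232.09831734253072
(0.3644, 0.2171, 0.095) 333.51880899427744 240.02984184545912
(0.3609, 0.3196, 0.2315) 311.54377632416197 204.10592472313704
```

View pics/s1.png

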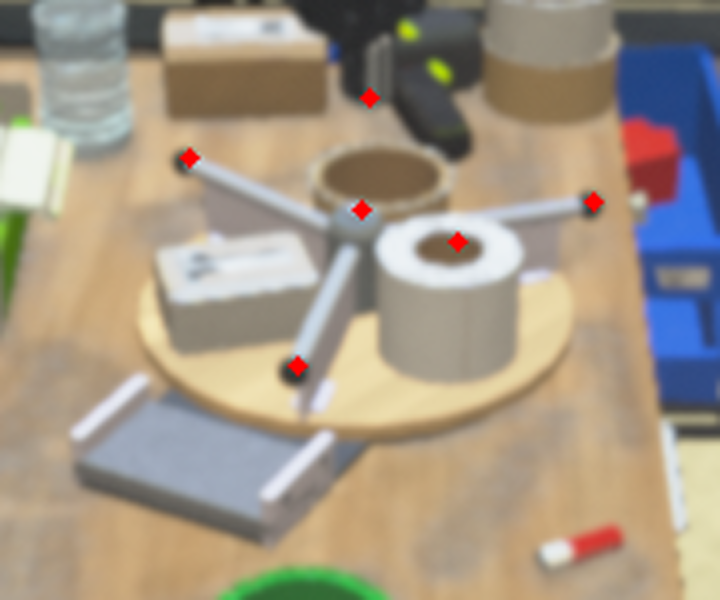

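The projected marks land on the balls, hub and roll top in the second view, so the heights hold to about 3 mm. Next I lower the tool and work out the arc.

step_arm:
  steps:
    - {"linear": [0,0,0.3],"roll": 0}
    - {"linear": [0,0,0.6],"roll": 0}
    - {"linear": [0,0,0.9],"roll": 0}

```text
time: 3.38
tool_pos: [0.3606, 0.3202, 0.1405]
ee_rot: [0.112, 0.994, 0.001, 0.0]
ft_force: [0.5, -0.3, -0.5]
gripper_width: 0.0004
finger_force: 0.0
```

step_arm:
  steps:
    - {"linear": [0,0,0.2],"roll": 0}
    - {"linear": [0,0,0.4],"roll": 0}
    - {"linear": [0,0,0.6],"roll": 0}
    - {"linear": [0,0,0.86],"roll": 0}
    - {"linear": [0,0,0.86],"roll": 0}

```text
time: 4.0
tool_pos: [0.3596, 0.3189, 0.0539]
ee_rot: [0.113, 0.994, -0.001, -0.001]
ft_force: [-0.7, -0.5, 0.5]
gripper_width: 0.0003
finger_force: 0.0
```

```bash
cat >> h.py <<'E'
def arc(angs,rad,start):
    C=np.array([.4380,.2025])
    for a,r in zip(angs,rad):
        d=C+r*np.array([np.cos(np.radians(a)),np.sin(np.radians(a))])-start
        print(a,[round(float(-.974*d[0]+.226*d[1])*10,2),round(float(.226*d[0]+.974*d[1])*10,2)])
E
python3 - <<'E'
from h import *
o=ctrl.get_obs();p=o["tool_pos"];print(o["time"],p,o["ft_force"])
A=np.arange(122,75,-2.);arc(A,np.linspace(.137,.127,len(A)),p[:2])
E
```

```text
4.0 [0.35962745 0.31894753 0.05393576] [-0.74754961 -0.53378427  0.51689217]
122.0 [-0.06, 0.01]
120.0 [-0.09, 0.04]
118.0 [-0.13, 0.07]
116.0 [-0.17, 0.1]
114.0 [-0.21, 0.12]
112.0 [-0.25, 0.15]
110.0 [-0.29, 0.17]
108.0 [-0.34, 0.19]
106.0 [-0.38, 0.21]
104.0 [-0.42, 0.23]
102.0 [-0.46, 0.24]
100.0 [-0.51, 0.26]
98.0 [-0.55, 0.27]
96.0 [-0.6, 0.28]
94.0 [-0.64, 0.29]
92.0 [-0.69, 0.3]
90.0 [-0.73, 0.31]
88.0 [-0.78, 0.31]
86.0 [-0.82, 0.32]
84.0 [-0.87, 0.32]
82.0 [-0.91, 0.32]
80.0 [-0.96, 0.32]
78.0 [-1.0, 0.32]
76.0 [-1.05, 0.31]
```

step_arm:
  steps:
    - {"linear": [-0.04,0.01,0],"roll": 0}
    - {"linear": [-0.06,0.02,0],"roll": 0}
    - {"linear": [-0.08,0.04,0],"roll": 0}
    - {"linear": [-0.1,0.05,0],"roll": 0}
    - {"linear": [-0.12,0.06,0],"roll": 0}
    - {"linear": [-0.14,0.08,0],"roll": 0}
    - {"linear": [-0.16,0.09,0],"roll": 0}
    - {"linear": [-0.18,0.1,0],"roll": 0}
    - {"linear": [-0.2,0.11,0],"roll": 0}
    - {"linear": [-0.22,0.13,0],"roll": 0}
    - {"linear": [-0.24,0.14,0],"roll": 0}
    - {"linear": [-0.26,0.15,0],"roll": 0}
    - {"linear": [-0.28,0.16,0],"roll": 0}
    - {"linear": [-0.3,0.17,0],"roll": 0}

```text
time: 5.75
tool_pos: [0.3944, 0.3286, 0.0553]
ee_rot: [0.114, 0.994, 0.0, -0.0]
ft_force: [-1.0, -0.4, -0.4]
gripper_width: 0.0003
finger_force: 0.5
```

Run:
```python
from h import *
im=cams.get_image("top")
cv2.imwrite("pics/t2.png",cv2.resize(im[150:290,240:400],None,fx=4.3,fy=4.3,interpolation=cv2.INTER_CUBIC))
o=ctrl.get_obs();p=o["tool_pos"];print(o["time"],p,o["ft_force"],o["wrist_torque"])
```

```text
5.8 [0.39488793 0.32872411 0.05533906] [0.53540969 0.24919396 0.7815363 ] [0.07473133 0.09974159 0.02642709]
```

View pics/t2.png

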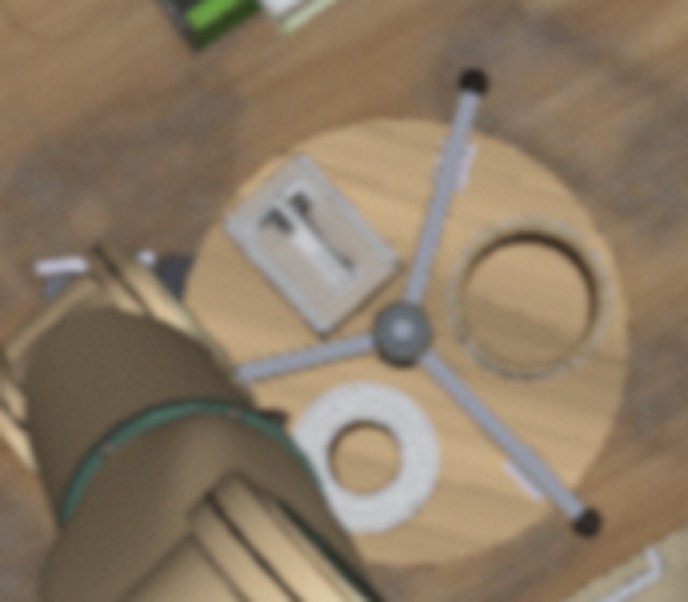

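The wheel has turned about 6° and the goods ride along (b1 at (473,82), b3 at (587,522), roll at (368,456)). I'll continue along the arc.

Run:
```python
from h import *
R=lambda u,v,z:ray("top",240+u/4.3,150+v/4.3,z)[:2]
C=np.array([.4385,.2025])
for q in((473,82,.07),(587,522,.07),(368,456,.095)): d=R(*q)-C;print(np.degrees(np.arctan2(*d[::-1])),np.hypot(*d))
def pt(a,r): return np.array([.438,.2025])+r*np.array([np.cos(np.radians(a)),np.sin(np.radians(a))])
arc(np.arange(107,78,-2.),np.linspace(.133,.129,15),pt(109,.1334))
print();arc(np.arange(77,47,-2.),np.linspace(.129,.126,15),pt(79,.129))
```

```text
-17.205750650190065 0.15237848410017574
-137.24418004637005 0.1521517155803335
163.82154804144193 0.07465317089539195
107.0 [-0.04, 0.02]
105.0 [-0.08, 0.04]
103.0 [-0.13, 0.06]
101.0 [-0.17, 0.08]
99.0 [-0.21, 0.09]
97.0 [-0.26, 0.11]
95.0 [-0.3, 0.12]
93.0 [-0.35, 0.13]
91.0 [-0.39, 0.14]
89.0 [-0.44, 0.14]
87.0 [-0.48, 0.15]
85.0 [-0.53, 0.16]
83.0 [-0.57, 0.16]
81.0 [-0.62, 0.16]
79.0 [-0.66, 0.16]

77.0 [-0.05, 0.0]
75.0 [-0.09, -0.0]
73.0 [-0.13, -0.01]
71.0 [-0.18, -0.01]
69.0 [-0.22, -0.02]
67.0 [-0.27, -0.03]
65.0 [-0.31, -0.04]
63.0 [-0.35, -0.05]
61.0 [-0.4, -0.07]
59.0 [-0.44, -0.08]
57.0 [-0.48, -0.1]
55.0 [-0.52, -0.11]
53.0 [-0.56, -0.13]
51.0 [-0.6, -0.15]
49.0 [-0.64, -0.18]
```

step_arm:
  steps:
    - {"linear": [-0.03,0.01,0],"roll": 0}
    - {"linear": [-0.06,0.03,0],"roll": 0}
    - {"linear": [-0.09,0.045,0],"roll": 0}
    - {"linear": [-0.13,0.06,0],"roll": 0}
    - {"linear": [-0.17,0.08,0],"roll": 0}
    - {"linear": [-0.2,0.09,0],"roll": 0}
    - {"linear": [-0.23,0.1,0],"roll": 0}
    - {"linear": [-0.26,0.11,0],"roll": 0}
    - {"linear": [-0.3,0.12,0],"roll": 0}
    - {"linear": [-0.33,0.125,0],"roll": 0}
    - {"linear": [-0.36,0.13,0],"roll": 0}
    - {"linear": [-0.4,0.14,0],"roll": 0}
    - {"linear": [-0.44,0.14,0],"roll": 0}
    - {"linear": [-0.48,0.15,0],"roll": 0}
    - {"linear": [-0.51,0.155,0],"roll": 0}
    - {"linear": [-0.54,0.16,0],"roll": 0}
    - {"linear": [-0.57,0.16,0],"roll": 0}
    - {"linear": [-0.6,0.16,0],"roll": 0}
    - {"linear": [-0.63,0.16,0],"roll": 0}
    - {"linear": [-0.66,0.16,0],"roll": 0}

```text
time: 8.3
tool_pos: [0.4624, 0.3292, 0.0553]
ee_rot: [0.114, 0.994, 0.0, -0.0]
ft_force: [-0.3, 0.5, -0.3]
gripper_width: 0.0001
finger_force: 0.5
```

step_arm:
  steps:
    - {"linear": [-0.03,0,0],"roll": 0}
    - {"linear": [-0.06,0,0],"roll": 0}
    - {"linear": [-0.09,0,0],"roll": 0}
    - {"linear": [-0.13,-0.01,0],"roll": 0}
    - {"linear": [-0.16,-0.01,0],"roll": 0}
    - {"linear": [-0.19,-0.015,0],"roll": 0}
    - {"linear": [-0.22,-0.02,0],"roll": 0}
    - {"linear": [-0.25,-0.025,0],"roll": 0}
    - {"linear": [-0.28,-0.03,0],"roll": 0}
    - {"linear": [-0.31,-0.04,0],"roll": 0}
    - {"linear": [-0.34,-0.05,0],"roll": 0}
    - {"linear": [-0.37,-0.06,0],"roll": 0}
    - {"linear": [-0.4,-0.07,0],"roll": 0}
    - {"linear": [-0.43,-0.08,0],"roll": 0}
    - {"linear": [-0.46,-0.09,0],"roll": 0}
    - {"linear": [-0.49,-0.1,0],"roll": 0}
    - {"linear": [-0.52,-0.11,0],"roll": 0}

```text
time: 10.42
tool_pos: [0.5105, 0.3065, 0.0553]
ee_rot: [0.114, 0.994, -0.0, -0.0]
ft_force: [-1.6, 0.2, -0.0]
gripper_width: 0.0
finger_force: 0.5
```

Run:
```python
from h import *
im=cams.get_image("top")
cv2.imwrite("pics/t3.png",cv2.resize(im[150:290,240:400],None,fx=4.3,fy=4.3,interpolation=cv2.INTER_CUBIC))
o=ctrl.get_obs();p=o["tool_pos"];d=p[:2]-[.438,.2025];print(o["time"],p,o["ft_force"],np.degrees(np.arctan2(*d[::-1])),np.hypot(*d))
```

```text
10.475 [0.51115638 0.30617709 0.05531547] [ 0.12023615  0.36226851 -0.2165823 ] 54.792533140471626 0.12688891005434486
```

View pics/t3.png

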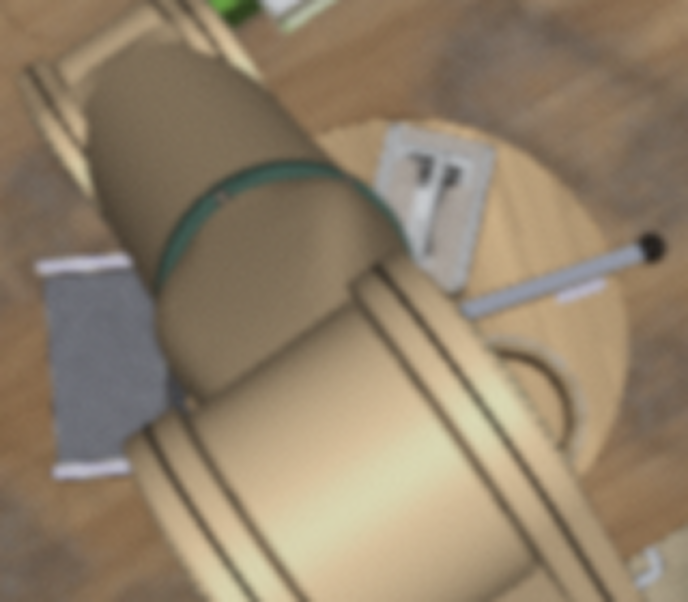

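Ball b1 is at crop (651,247) and the arm hides the label roll. I'll work out what angle remains.

Run:
```python
from h import *
d=ray("top",240+651/4.3,150+247/4.3,.07)[:2]-[.4385,.2025];print(np.degrees(np.arctan2(*d[::-1])),np.hypot(*d))
def pt(a,r): return np.array([.438,.2025])+r*np.array([np.cos(np.radians(a)),np.sin(np.radians(a))])
p0=pt(55,.1274);arc(np.arange(54,38,-1.),np.linspace(.127,.125,16),p0)
```

```text
-72.42802663649393 0.15231191723676957
54.0 [-0.02, -0.01]
53.0 [-0.04, -0.02]
52.0 [-0.06, -0.03]
51.0 [-0.08, -0.04]
50.0 [-0.1, -0.05]
49.0 [-0.12, -0.07]
48.0 [-0.13, -0.08]
47.0 [-0.15, -0.09]
46.0 [-0.17, -0.1]
45.0 [-0.19, -0.11]
44.0 [-0.21, -0.13]
43.0 [-0.22, -0.14]
42.0 [-0.24, -0.15]
41.0 [-0.26, -0.17]
40.0 [-0.28, -0.18]
39.0 [-0.29, -0.2]
```

step_arm:
  steps:
    - {"linear": [-0.02,-0.01,0],"roll": 0}
    - {"linear": [-0.04,-0.02,0],"roll": 0}
    - {"linear": [-0.06,-0.03,0],"roll": 0}
    - {"linear": [-0.08,-0.04,0],"roll": 0}
    - {"linear": [-0.1,-0.05,0],"roll": 0}
    - {"linear": [-0.12,-0.07,0],"roll": 0}
    - {"linear": [-0.13,-0.08,0],"roll": 0}
    - {"linear": [-0.15,-0.09,0],"roll": 0}
    - {"linear": [-0.17,-0.1,0],"roll": 0}
    - {"linear": [-0.19,-0.11,0],"roll": 0}
    - {"linear": [-0.2,-0.12,0],"roll": 0}
    - {"linear": [-0.215,-0.13,0],"roll": 0}
    - {"linear": [-0.225,-0.14,0],"roll": 0}
    - {"linear": [-0.235,-0.15,0],"roll": 0}
    - {"linear": [-0.245,-0.155,0],"roll": 0}
    - {"linear": [-0.25,-0.16,0],"roll": 0}
    - {"linear": [-0.25,-0.16,0],"roll": 0}

```text
time: 12.6
tool_pos: [0.5312, 0.2853, 0.0553]
ee_rot: [0.114, 0.994, -0.0, 0.0]
ft_force: [-0.5, 0.0, 0.0]
gripper_width: 0.0002
finger_force: 0.3
```

step_arm:
  steps:
    - {"linear": [0.05,0.03,0],"roll": 0}
    - {"linear": [0.1,0.06,0],"roll": 0}
    - {"linear": [0.15,0.1,0],"roll": 0}
    - {"linear": [0.15,0.1,0],"roll": 0}
    - {"linear": [0.15,0.1,-0.3],"roll": 0}
    - {"linear": [0.15,0.1,-0.6],"roll": 0}
    - {"linear": [0.15,0.1,-1.0],"roll": 0}

```text
time: 13.48
tool_pos: [0.5184, 0.298, 0.1556]
ee_rot: [0.114, 0.994, -0.001, -0.001]
ft_force: [0.1, 0.5, 0.7]
gripper_width: -0.0004
finger_force: 0.0
```

step_arm:
  steps:
    - {"linear": [0.2,0.3,0],"roll": 0}
    - {"linear": [0.4,0.6,0],"roll": 0}
    - {"linear": [0.6,1.0,0],"roll": 0}
    - {"linear": [0.6,1.0,0],"roll": 0}

```text
time: 13.98
tool_pos: [0.4804, 0.4147, 0.1552]
ee_rot: [0.11, 0.994, 0.002, -0.001]
ft_force: [-0.2, -0.3, -0.8]
gripper_width: 0.0003
finger_force: 0.0
```

step_arm:
  steps:
    - {"linear": [0.2,0.3,0],"roll": 0}
    - {"linear": [0.4,0.6,0],"roll": 0}
    - {"linear": [0.7,1.0,0],"roll": 0}
    - {"linear": [0.7,1.0,0],"roll": 0}
    - {"linear": [0.7,1.0,0],"roll": 0}

```text
time: 14.6
tool_pos: [0.438, 0.5214, 0.155]
ee_rot: [0.114, 0.993, -0.001, 0.0]
ft_force: [0.2, -0.3, -0.5]
gripper_width: -0.0
finger_force: 0.0
```

Run:
```python
from h import *
im=cams.get_image("top")
cv2.imwrite("pics/t4.png",cv2.resize(im[150:290,240:400],None,fx=4.3,fy=4.3,interpolation=cv2.INTER_CUBIC))
o=ctrl.get_obs();print(o["time"],o["tool_pos"])
for cf,m in sil("label_roll","top"):
    ys,xs=np.nonzero(m);print(cf,m.sum(),xs.mean(),ys.mean(),ray("top",xs.mean(),ys.mean(),.095))
```

```text
14.65 [0.43874361 0.52071389 0.15515651]
0.69 870 303.1505747126437 228.78505747126437 [0.43468082 0.27643889 0.095     ]
```

View pics/t4.png

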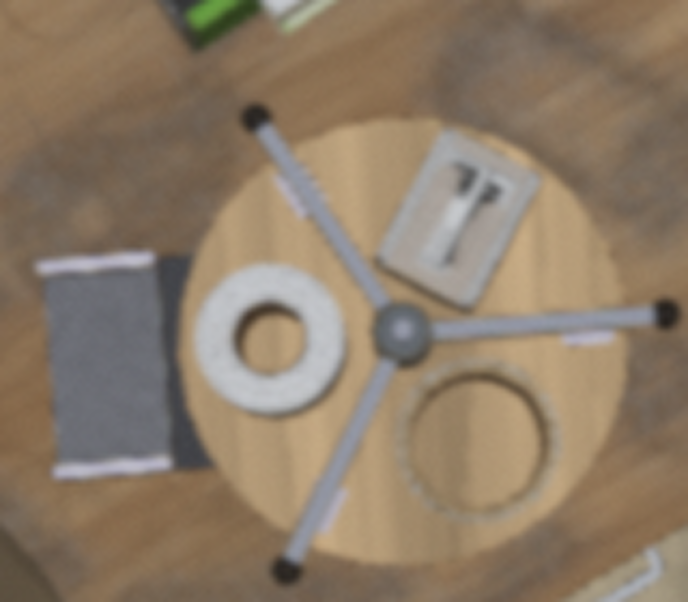

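The roll's centre is at about (0.435, 0.277), at 92.9° against the landing's 92.3–93.7°. That puts it within about 3 mm of the centreline against a 15 mm limit. The goods are upright in their pockets, and the arm is clear.

```bash
python3 -c "
from bench import ctrl
print(ctrl.hand_in())"
```

```text
the job is handed in; nothing more can be done
None
```

The label roll now stands in front of the landing, about 3 mm off its centreline by my measurement (limit 15 mm); the arm is clear and the job was handed in at about 15 s, but `hand_in` returned no verdict.

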